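Inspect a gilded mosaic stone through a loupe

TASK

On the grey inspection stand, turn the stone with its turntable so that its gilded side faces the red diamond mark, and let go of it. Then lift the loupe off its rest and hold it level with the lens centred over the stone, at the height shown by the red collar on the post. Finish while still holding it there, still and touching neither the stand nor the rest; do not shift the collar, do not knock the stand with the loupe and leave the other things on the table alone.

Things in the scene. Friction and masses are not known exactly. Their poses are not given: they have to be found in the camera images.
- stage: Grey inspection stand, fixed. Base plate 15 mm high, x -70 to +165, y -65 to +65 mm; origin on the table under the turntable's axis, z up. +x points from that axis to the red diamond mark (14 mm, flat on the base, 64 mm from the axis). A steel post, 10 mm thick, top 150 mm above the table, stands at x 135, y 45 mm. Placed differently every time, yaw up to 0.4 rad either way.
- turntable (a joint): Angle (rad) of the dark steel turntable (96 mm across, top 27 mm above the table) on the stand. 0: gilded side and brass pointer face the red mark; positive: anticlockwise seen from above. It turns from -0.8 to 2.0 with light friction (0.03 N m) and stays where it is left. It starts between 0.5 and 1.3.
- stone_top (a point): Centre of the top of the marble stone, on the turntable's axis, 57 mm above the table. The stone, 28 x 28 mm and 30 mm high, is fixed on the turntable and turns with it; its flat sides can be gripped from above. This point's x axis is the gilded (brass-coloured) side's outward direction, square to that side; a brass line on the turntable runs the same way; z up.
- mark (a point): Centre of the red collar (24 mm across, 10 mm high) on the stand's post: the focal height, to which the lens's mid-plane belongs. It is set differently every time, 95 to 135 mm above the table; it is held on the post by friction only (6 N).
- loupe: Loose loupe, 0.08 to 0.15 kg: straight wooden handle, 16 mm wide, 14 mm high, flat sided, x -62 to +50 mm; then a black lens ring, 62 mm across, 10 mm thick, centred at x +86 mm. Origin: underside of the handle; x along the handle to the lens, y across, z up. It balances at x = +12 mm. It starts level on its rest, underside 35 mm above the table.
- lens (a point): Centre of the loupe's lens, in the lens's mid-plane: 86 mm along x and 7 mm above the origin of the loupe (level with the middle of the handle's height).
- rest: Fixed loupe rest: blue base 120 x 50 mm, 8 mm high, with two cork blocks (12 mm long, 40 mm wide, tops 35 mm above the table) at x +42 and -54 mm; between them the handle is free. Origin on the table; the loupe's origin starts over it (within 5 mm along x), axes the same. Placed differently every time, yaw up to 0.6 rad either way.
- hammer: Bystander: mosaic hammer, wooden handle along x and a curved steel head 180 mm long, lying on the table. Origin on the table under the handle.
- tray: Bystander: grey tray 150 x 110 mm, 35 mm high, of red stones. Origin at the centre of its underside.
- chunk: Bystander: red stone lump, 75 x 60 mm, 55 mm high. Origin at the centre of its underside.
- bottle: Bystander: water bottle, 66 mm across, 200 mm tall. Origin at the centre of its underside.
- jar: Bystander: amber glass jar with brass lid, 64 mm across, 70 mm tall. Origin at the centre of its underside.
- white_tessera: Bystander: white stone block 26 x 26 x 24 mm. Origin at the centre of its underside.
- black_tessera: Bystander: dark stone block 24 x 30 x 22 mm. Origin at the centre of its underside.
Things that resemble listed ones, but are neither listed nor needed, are in the scene too. There is more than one size of the loupe; the one meant has the size given above.

How it is judged:
By the outcome, as a careful person would: the job done as asked, in the order asked, and still so for the second after the job is handed in, while the arm keeps its last pose, push and grip.
It also fails if it takes over 61 s, if anything falls off the work surface, if the arm or the gripper's body presses on something with over 40 N, if the wrist force passes 120 N, or if a joint passes its speed limit or range.

ROBOT

A 6-joint arm with a two-finger parallel gripper is mounted at the origin on the work surface. World frame = base frame: x ahead of the robot, y to its left, z up, the work surface at z = 0. Lengths are in m, angles in degrees, forces in N, time in s.
With the tool pointing down it reaches from about 0.4 to 0.825 m from the base axis. Payload 7 kg.
Tool frame: the origin (TCP) lies on the centre line of the jaws, within the pads' length; the fingertips stand 19 mm ahead of it and the grasp point (between the pads) is the TCP; z points along the fingers, y is the line along which they close (so a half turn about z gives the same grasp; the last joint's range is limited). The gripper opens to 88 mm and grips with 3 to 60 N. Pads are 19 mm wide; open, the fingers measure 130 mm over their backs; the gripper's body (78 mm by 193 mm) begins 47 mm behind the grasp point.
Start: joints at [-56.201, 20.546, 0.682, 0, -70.136, -16.507], TCP at [0.201, -0.644, 0.246] pointing down, gripper open.
Joint ranges: [-176.03, 176.03], [-82.01, 121.73], [-58.28, 71.71], [-173.87, 95.51], [-174.79, -0.11], [-173.66, 173.66]. Speed limits (degrees/s): [136.94, 136.94, 172.46, 180, 180, 180].

INTERFACE

Orientations are given as [roll, pitch, yaw] about the fixed x, y, z axes, in that order (R = Rz(yaw) Ry(pitch) Rx(roll)).
In Python, from plant import get_state, capture, close_job gives the robot as it stands.
- The arm moves only by the tool apply_moves, never from a script. Its argument "targets" is a list of rows, each a list of 7 numbers: the opening, from 0 (shut) to 1 (fully open), then the shift along the tool's x, y, z normalised to -1 to 1, where 1 is 1000 mm, then the turn, a rotation vector about the tool's x, y, z normalised to -1 to 1, where 1 is 90 degrees. In form: [[claw, tx, ty, tz, ax, ay, az], ...]. A call has 1 to 20 rows; each row shifts and turns the commanded pose from where the row before left it, along the tool's axes as they then stand; what a row does not reach is not made up. A row lasts 1/12 s, in which the tool goes at most 41.7 mm and 7.16 degrees, less where a joint would pass 70% of its speed; a pose out of reach is approached as far as the arm can. A call with a number of a shift or a turn outside -1 to 1 is refused whole. A call with a gripper value outside its range is refused whole. The fingers move at their own pace and stop on an object; "newtons" is the grip in N (left out, the last holds). Time passes only in rows, so rows that do not move let the fingers close. It gives the time, the measured TCP pose, the force, the opening and the grip force at its end, in the units of the state.
- get_state(): the state, without advancing time (a new reading comes with each control period).
- capture(name): name is "scene" or "top" or "wrist"; returns a dict with "frame" (384x512x3 uint8, red, green, blue), "range_z" (384x512 float32, m along the optical axis (not along the pixel's ray), 0 where there is no reading), "camera_matrix" (3x3 intrinsics, pixels), "T" (4x4, takes a point from camera to world coordinates). Camera axes: x right, y down, z forward; pixel columns grow to the right and rows downward; lengths in m; the calibration is good to about 2 mm. A picture is of the moment at which its call begins.
- close_job(): hands the job in; it is judged then, once.
The state is a dict: "time_s": time; "joints": joint angles; "qd": joint speeds; "joint_torque": joint torques, N m; "tcp_pos": TCP position; "eef_rot": TCP orientation; "contact_force": force on the tool from outside, world axes, zero at the start; "moment": the same for the moment, N m; "gripper_width": finger opening in m; "gripper_force": force on a finger pad.
Only numpy, scipy, OpenCV 4.12 (cv2) and the standard library are available. Lean on these libraries where they do the work, as an engineer would, in place of code of your own. Each camera call takes 0.05 s, during which the arm holds its last target. There are 200 camera calls.

## Working session

There is one attempt and no reset: what is moved stays moved. The work goes in short steps, Python scripts to look and compute and a tool call to move; the robot and the scene stay as the last step left them, time stands still between calls to the robot, and variables do not carry over. Pictures are saved under pics/ and viewed, at most 10 in all, crops included, and the job is handed in when it is done.

Besides the shell and the picture viewer there is one more tool, called after "Emit:" by a JSON object that holds its "op" and its "data", one argument or row to a line. apply_moves: Moves the arm, as the interface text tells. Scaled input: -1 to 1 covers 1000 mm each way for a shift and 90 degrees each way for a turn. Its arguments: {"type":"object","properties":{"targets":{"type":"array","items":{"type":"array","items":{"type":"number"}}},"newtons":{"type":"number"}},"required":["targets"]}

```bash
mkdir -p pics; ls
cat > h.py <<'E'
import numpy as np, cv2
from plant import get_state, capture, close_job
def snap(n):
    c=capture(n); np.savez(f'{n}.npz',**{k:c[k] for k in('frame','range_z','camera_matrix','T')}); return c
def load(n): return dict(np.load(f'{n}.npz'))
def cloud(c):
    K=c['camera_matrix'];z=c['range_z'];v,u=np.mgrid[:z.shape[0],:z.shape[1]]
    P=np.stack([(u-K[0,2])/K[0,0]*z,(v-K[1,2])/K[1,1]*z,z],-1)
    return P@c['T'][:3,:3].T+c['T'][:3,3]
def ray(c,uv,h):
    K=c['camera_matrix'];uv=np.atleast_2d(uv).astype(float)
    d=np.c_[(uv[:,0]-K[0,2])/K[0,0],(uv[:,1]-K[1,2])/K[1,1],np.ones(len(uv))]@c['T'][:3,:3].T
    o=c['T'][:3,3]; return o+d*((h-o[2])/d[:,2:3])
def save(name,im,s=1):
    cv2.imwrite(f'pics/{name}.png',cv2.resize(im[...,::-1],None,fx=s,fy=s,interpolation=cv2.INTER_CUBIC))
E
python3 - <<'E'
from h import *
c=snap('top');save('top1',c['frame'],1.56);print(c['T'],c['camera_matrix'])
c=snap('scene');save('scene1',c['frame'],1.56)
print(get_state())
E
```

```text
pics
[[ 0.00876007 -0.99840654  0.05574614  0.47638442]
 [-0.99988845 -0.00807139  0.01256707 -0.01174583]
 [-0.01209709 -0.05585001 -0.99836588  1.44690122]
 [ 0.          0.          0.          1.        ]] [[401.86651608   0.         257.64994902]
 [  0.         401.86651608 193.32321127]
 [  0.           0.           1.        ]]
{'time_s': 0.1, 'joints': array([-5.62018593e+01,  2.05862614e+01,  6.37143980e-01, -1.52412202e-02,
       -7.01337859e+01, -1.65077451e+01]), 'qd': array([ 0.10454774,  0.01845507,  0.14005138,  0.03381257, -0.02195478,
       -0.05132204]), 'joint_torque': array([-2.38335007e-03, -5.84163237e+01,  2.93752205e+01,  7.01561719e+00,
        1.01577325e-02, -6.38546658e-05]), 'tcp_pos': array([ 0.20047076, -0.64411661,  0.24472199]), 'eef_rot': array([ 1.79916442e+02, -9.82057614e-03, -1.62714787e+02]), 'contact_force': array([ 0.2977986 , -0.13463469,  0.33826045]), 'moment': array([-0.02177706, -0.03067977, -0.00107382]), 'gripper_force': 0.0, 'gripper_width': 0.08773966439545676}
```

View pics/top1.png

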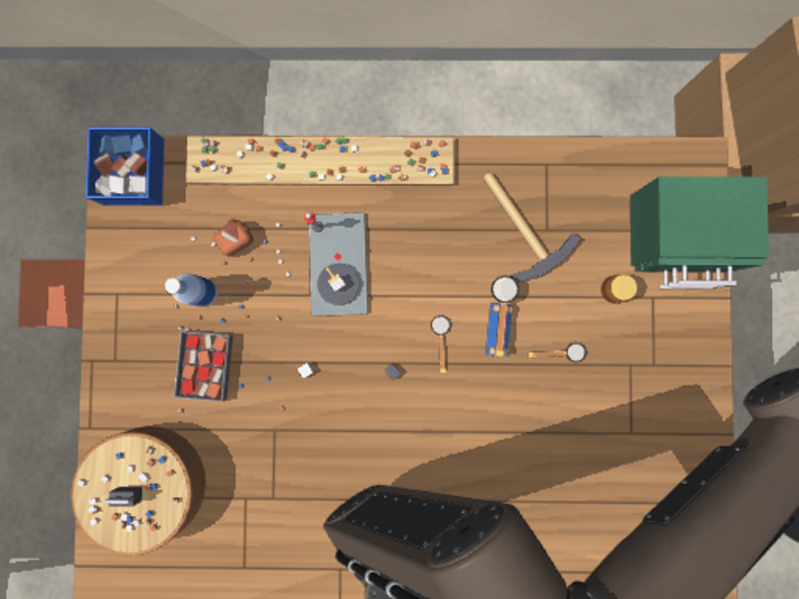

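View pics/scene1.png

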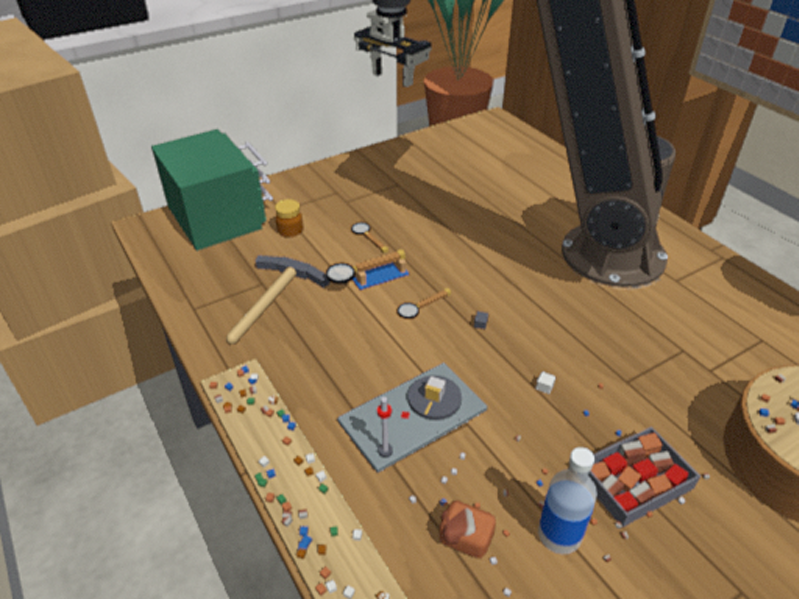

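The top view shows the stand at about (338,265), with the red diamond at (337,256), the turntable at (339,283) and the collar at (310,217). Three things look like the loupe: (503,315) on the blue rest, (442,340) and (560,352), both lying on the table. The one on the rest has the biggest lens and sits where the description puts it. I'll check its size numerically and in a crop.

Run:
```python
from h import *
c=load('top');f=c['frame'];P=cloud(c);hsv=cv2.cvtColor(f,cv2.COLOR_RGB2HSV)
s=1.56
def roi(x0,y0,x1,y1):
    m=np.zeros(f.shape[:2],bool);m[int(y0/s):int(y1/s),int(x0/s):int(x1/s)]=1;return m
red=((hsv[...,0]<8)|(hsv[...,0]>172))&(hsv[...,1]>150)&(hsv[...,2]>100)
def cen(m): v,u=np.nonzero(m);return np.array([u.mean(),v.mean()]),m.sum()
a=cen(red&roi(325,245,350,268));print('diamond',a,ray(c,a[0],.015))
b=cen(red&roi(300,205,322,225));print('collar',b,P[red&roi(300,205,322,225)])
tt=roi(310,255,370,310)&(P[...,2]>.022)&(P[...,2]<.034)
dark=roi(310,255,368,312)&(f.max(-1)<95);d=cen(dark);print('dark',d,ray(c,d[0],.027))
gold=(hsv[...,0]>12)&(hsv[...,0]<28)&(hsv[...,1]>110)&roi(318,262,362,305)
print('gold',[(u,v) for v,u in zip(*np.nonzero(gold))])
blue=(hsv[...,0]>100)&(hsv[...,0]<125)&(hsv[...,1]>120)&roi(475,285,525,365)
print('rest',cv2.minAreaRect(np.argwhere(blue)[:,::-1].astype(np.float32)),)
q=P[blue];r=cv2.minAreaRect((q[:,:2]*1000).astype(np.float32));print(r)
for n,R in dict(rest=(485,270,525,305),l2=(428,312,455,337),l3=(563,340,590,365)).items():
    lens=roi(*R)&(hsv[...,1]<70)&(f.min(-1)>140);e=cen(lens);print(n,e,ray(c,e[0],.042),np.sqrt(e[1]*4/np.pi)*3.55)
han=roi(485,302,520,355)&(P[...,2]>.04)&(P[...,2]<.06);print('handle',han.sum(),P[han].mean(0),cv2.fitLine((P[han][:,:2]*1e3).astype(np.float32),cv2.DIST_L2,0,.01,.01).ravel())
S=roi(308,210,372,318)&(P[...,2]>.008)&(P[...,2]<.035);print('stage',cv2.minAreaRect((P[S][:,:2]*1000).astype(np.float32)))
save('crop1',f[165:250,265:390],6)
```

```text
diamond (array([216.33333333, 163.88888889]), np.int64(9)) [[0.66091476 0.15546057 0.015     ]]
collar (array([198.60869565, 139.95652174]), np.int64(23)) [[0.73913763 0.20131237 0.12750345]
 [0.73620924 0.20160353 0.12534836]
 [0.73619865 0.19824592 0.12551016]
 [0.73245271 0.19787046 0.12751874]
 [0.73199916 0.19416221 0.1299651 ]
 [0.72961411 0.21499743 0.12428875]
 [0.72898299 0.19771501 0.12814335]
 [0.72848811 0.19397003 0.13083841]
 [0.72515609 0.21394062 0.13011221]
 [0.72646232 0.21176964 0.12331224]
 [0.72629452 0.19821251 0.1246563 ]
 [0.72630484 0.19487121 0.12471559]
 [0.72262918 0.21128216 0.12585449]
 [0.72379637 0.2089748  0.11970929]
 [0.72334461 0.2052142  0.12224894]
 [0.72323951 0.20176652 0.12292888]
 [0.72273529 0.19798269 0.12574913]
 [0.72197692 0.19400045 0.12993169]
 [0.71870397 0.2106977  0.12897284]
 [0.71841059 0.20709181 0.13068613]
 [0.71988828 0.20507179 0.12276831]
 [0.71943782 0.20132157 0.12533599]
 [0.71876809 0.19739537 0.1290953 ]]
dark (array([222.50847458, 181.55932203]), np.int64(59)) [[0.59646905 0.13120249 0.027     ]]
gold [(np.int64(209), 
[... 400 characters left out ...]
75, 31.841190338134766), 5.710592269897461)
((493.56640625, -214.00070190429688), (47.537498474121094, 113.47084045410156), 83.68638610839844)
rest (array([323.21857923, 184.85245902]), np.int64(183)) [[ 0.58636843 -0.22322688  0.042     ]] 54.18872806536479
l2 (array([281.95698925, 207.95698925]), np.int64(93)) [[ 0.50433772 -0.0793932   0.042     ]] 38.63001587774478
l3 (array([368.80681818, 225.46590909]), np.int64(88)) [[ 0.4461036  -0.38126841  0.042     ]] 37.57722874164871
handle 173 [ 0.498369   -0.21442338  0.0487457 ] [ 9.9518496e-01 -9.8014511e-02  4.9836899e+02 -2.1442337e+02]
stage ((643.3417358398438, 151.68994140625), (235.98001098632812, 137.9501190185547), 2.391047716140747)
```

View pics/crop1.png

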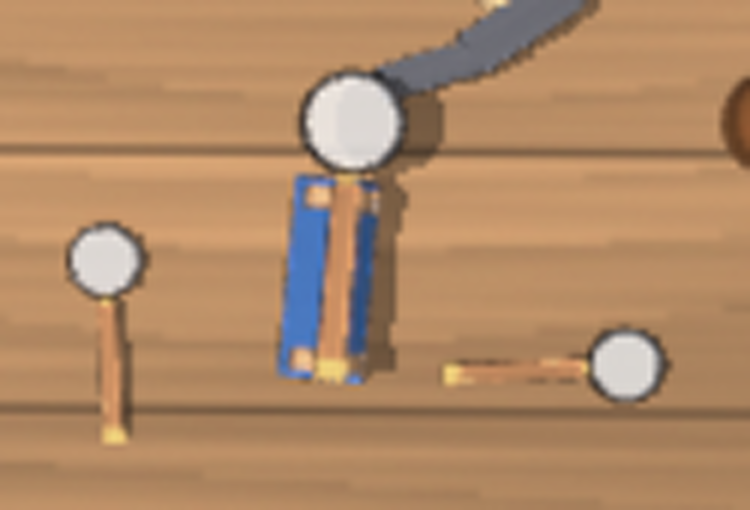

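The crop confirms it. The loupe on the blue rest has a ring about 62 mm across, while the two on the table (lens about 38 mm) are too small. Its lens overhangs the hammer head's tip, so I'll lift it straight up. Next I'll move over the stand for a close wrist view.

```bash
cat >> h.py <<'E'
from scipy.spatial.transform import Rotation as R
def plan(p,yaw,dz=None):
    "shift (tool axes, m) and turn (rotvec/90) from measured pose to tool-down pose at p,yaw"
    s=get_state();A=R.from_euler('xyz',s['eef_rot'],degrees=True);B=R.from_euler('xyz',[180,0,yaw],degrees=True)
    d=A.inv().apply(np.array(p)-s['tcp_pos']);w=(A.inv()*B).as_rotvec(degrees=True)
    n=max(np.linalg.norm(d)/.0417,np.linalg.norm(w)/7.16)
    print('t',s['time_s'],'pose',s['tcp_pos'].round(4),s['eef_rot'].round(2),'shift',d.round(4),'turn/90',(w/90).round(4),'minrows',round(n,1))
E
python3 - <<'E'
from h import *
s=get_state();c=snap('wrist')
A=R.from_euler('xyz',s['eef_rot'],degrees=True)
print('cam in tool',A.inv().apply(c['T'][:3,3]-s['tcp_pos']),'\n',A.inv().as_matrix()@c['T'][:3,:3],c['camera_matrix'][0,0])
for y in(-162.7,180,135): plan([.58,.15,.25],y)
E
```

```text
cam in tool [ 0.07166686  0.00040141 -0.13841135] 
 [[-4.83216860e-05 -9.63622342e-01 -2.67267618e-01]
 [ 9.99999662e-01 -2.65937731e-04  7.78028672e-04]
 [-8.20802355e-04 -2.67267490e-01  9.63622029e-01]] 330.7405358319601
t 0.15 pose [ 0.2005 -0.6442  0.2448] [ 1.7993e+02 -1.0000e-02 -1.6271e+02] shift [-0.5984  0.6455 -0.0044] turn/90 [ 0.0008 -0.0001 -0.0001] minrows 21.1
t 0.15 pose [ 0.2005 -0.6442  0.2448] [ 1.7993e+02 -1.0000e-02 -1.6271e+02] shift [-0.5984  0.6455 -0.0044] turn/90 [ 0.0008 -0.0002  0.1921] minrows 21.1
t 0.15 pose [ 0.2005 -0.6442  0.2448] [ 1.7993e+02 -1.0000e-02 -1.6271e+02] shift [-0.5984  0.6455 -0.0044] turn/90 [ 7.000e-04 -5.000e-04  6.921e-01] minrows 21.1
```

Emit:
{"op": "apply_moves", "data": {
  "targets": [
    [1,-0.028,0.03,0,0,0,0],
    [1,-0.028,0.03,0,0,0,0],
    [1,-0.028,0.03,0,0,0,0],
    [1,-0.028,0.03,0,0,0,0],
    [1,-0.028,0.03,0,0,0,0],
    [1,-0.028,0.03,0,0,0,0],
    [1,-0.028,0.03,0,0,0,0],
    [1,-0.028,0.03,0,0,0,0],
    [1,-0.028,0.03,0,0,0,0],
    [1,-0.028,0.03,0,0,0,0],
    [1,-0.028,0.03,0,0,0,0],
    [1,-0.028,0.03,0,0,0,0],
    [1,-0.028,0.03,0,0,0,0],
    [1,-0.028,0.03,0,0,0,0],
    [1,-0.028,0.03,0,0,0,0],
    [1,-0.028,0.03,0,0,0,0],
    [1,-0.028,0.03,0,0,0,0],
    [1,-0.028,0.03,0,0,0,0],
    [1,-0.028,0.03,0,0,0,0],
    [1,-0.028,0.03,0,0,0,0]
  ]
}}

```text
time_s: 1.82
tcp_pos: [0.5573, 0.0969, 0.2456]
eef_rot: [180.0, 0.0, -162.7]
contact_force: [1.0, -0.4, 0.3]
gripper_width: 0.0874
gripper_force: 0.0
```

Emit:
{"op": "apply_moves", "data": {
  "targets": [
    [1,-0.02,0.02,0,0,0,0],
    [1,-0.02,0.02,0,0,0,0],
    [1,0,0,0,0,0,0.064],
    [1,0,0,0,0,0,0.064],
    [1,0,0,0,0,0,0.064],
    [1,0,0,0,0,0,0],
    [1,0,0,0,0,0,0]
  ]
}}

```text
time_s: 2.4
tcp_pos: [0.5831, 0.1449, 0.2453]
eef_rot: [-180.0, -0.0, -179.8]
contact_force: [1.0, -1.0, -0.0]
gripper_width: 0.0876
gripper_force: 0.0
```

Run:
```python
from h import *
s=get_state();print(s['tcp_pos'],s['eef_rot'],s['joints'],s['time_s'])
c=snap('wrist');save('w1',c['frame'],1.56)
```

```text
[0.58314237 0.14492983 0.24534035] [-1.79990160e+02 -2.14408529e-02 -1.79808884e+02] [ 3.25694645e+01  1.36493382e+01 -9.06563050e+00 -3.43761176e-03
 -6.73084082e+01 -1.22377020e+02] 2.4
```

View pics/w1.png

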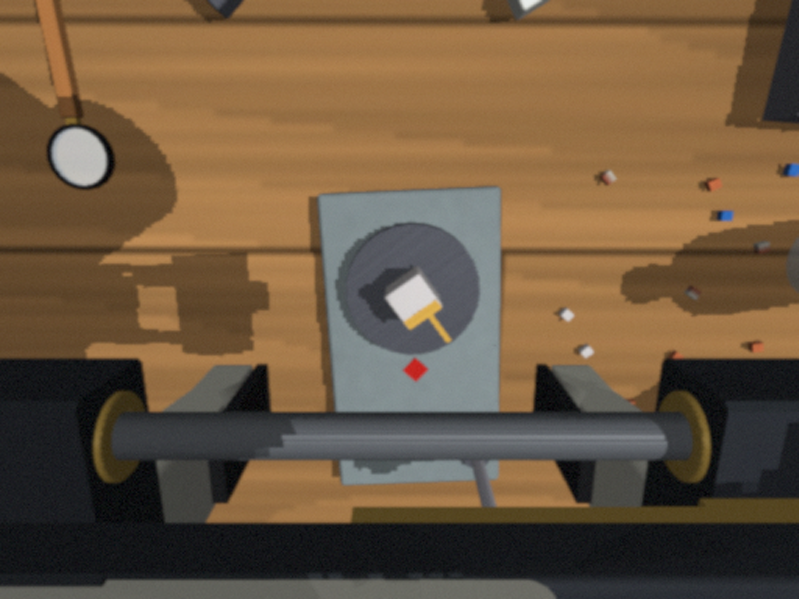

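The wrist view shows the turntable at about (411,288), the stone at (413,298) with its gilded side and brass line running to (449,340), the diamond at (416,370), and the base edges from (320,196) to (343,483) and near x=499. I'll measure these on their planes.

```bash
cat > m.py <<'E'
from h import *
def measure(c):
    f=c['frame'];hsv=cv2.cvtColor(f,cv2.COLOR_RGB2HSV);H,S,V=[hsv[...,i].astype(int) for i in range(3)]
    red=((H<8)|(H>172))&(S>150)&(V>90)
    n,l,st,ce=cv2.connectedComponentsWithStats(red.astype(np.uint8))
    ds=[(ray(c,ce[i],.015)[0],st[i,4]) for i in range(1,n) if st[i,4]>25];print('reds',[(a.round(4).tolist(),int(k)) for a,k in ds])
    dia=min(ds,key=lambda t:np.linalg.norm(t[0][:2]-[.661,.154]))[0]
    base=((H>70)&(H<110)&(S>15)&(S<70)&(V>90)).astype(np.uint8)
    base=cv2.morphologyEx(base,cv2.MORPH_OPEN,np.ones((3,3)))
    n,l,st,_=cv2.connectedComponentsWithStats(base);k=1+np.argmax(st[1:,4]);m=l==k
    L,Rr=[],[]
    for v in range(st[k,1]+6,st[k,1]+int(st[k,3])-6):
        u=np.nonzero(m[v])[0]
        if len(u)>20:L.append((u[0]-.5,v));Rr.append((u[-1]+.5,v))
    ys=[]
    for E in(L,Rr):
        q=ray(c,np.array(E),.015)[:,:2]
        a=cv2.fitLine((q*1e3).astype(np.float32),cv2.DIST_HUBER,0,.01,.01).ravel();d=a[:2]*np.sign(a[0]);ys.append((np.degrees(np.arctan2(d[1],d[0])),a[2:]))
    print('edge yaws',ys)
    # turntable disc: dark region inside; hull
    dk=((V<115)&(S<90)).astype(np.uint8)
    cuv=None
    w=ray(c,np.stack(np.meshgrid(np.arange(512),np.arange(384)),-1).reshape(-1,2),.027)[:,:2].reshape(384,512,2)
    near=np.hypot(*(w-dia[:2]-np.array([-.064,0])).transpose(2,0,1))<.056
    cs,_=cv2.findContours((dk.astype(bool)&near).astype(np.uint8),cv2.RETR_EXTERNAL,cv2.CHAIN_APPROX_NONE)
    h=cv2.convexHull(max(cs,key=cv2.contourArea))[:,0]
    q=w[h[:,1],h[:,0]];(ax,r)=cv2.minEnclosingCircle((q*1e3).astype(np.float32));print('disc',ax,r)
    ell=cv2.fitEllipse((q*1e3).astype(np.float32));print('ell',ell)
    g=(H>14)&(H<28)&(S>130)&(V>120)&near
    gq=w[g];dist=np.hypot(*(gq-np.array(ell[0])/1e3).T);line=gq[dist>.031]
    print('line mean',line.mean(0),'n',len(line),'fit',cv2.fitLine((line*1e3).astype(np.float32),cv2.DIST_L2,0,.01,.01).ravel())
    dv=line.mean(0)-np.array(ell[0])/1e3;print('line yaw',np.degrees(np.arctan2(dv[1],dv[0])))
    wh=(S<45)&(V>150)&near;w57=ray(c,np.argwhere(wh)[:,::-1],.057)[:,:2]
    print('stone top white',wh.sum(),cv2.minAreaRect((w57*1e3).astype(np.float32)),'dia',dia)
    dd=dia[:2]-np.array(ell[0])/1e3;print('axis->dia',np.hypot(*dd),np.degrees(np.arctan2(dd[1],dd[0])))
if __name__=='__main__': measure(load('wrist'))
E
python3 m.py
```

```text
reds [([0.6606, 0.1561, 0.015], 105)]
edge yaws [(np.float32(2.4718907), array([607.8733 ,  90.64273], dtype=float32)), (np.float32(2.4612138), array([607.57526, 216.91179], dtype=float32))]
disc (595.5059814453125, 150.23756408691406) 50.436370849609375
ell ((595.4287109375, 150.23959350585938), (96.3647232055664, 101.08267974853516), 172.5460968017578)
line mean [0.62613398 0.17493633] n 47 fit [8.0184752e-01 5.9752870e-01 6.2613397e+02 1.7493633e+02]
line yaw 38.81027308704081
stone top white 648 ((589.404296875, 174.89865112304688), (70.13236999511719, 69.9231185913086), 54.40314483642578) dia [0.66061703 0.15608256 0.015     ]
axis->dia 0.0654496519134057 5.121856540486888
```

Run:
```python
from h import *
plan([.5967,.1533,.052],-143.5)
```

```text
t 2.45 pose [0.5832 0.1449 0.2454] [-1.7999e+02 -1.0000e-02 -1.7979e+02] shift [-0.0136  0.0084  0.1934] turn/90 [-0.000e+00 -2.000e-04 -4.032e-01] minrows 5.1
```

Emit:
{"op": "apply_moves", "data": {
  "targets": [
    [1,-0.0136,0.0084,0,0,0,0],
    [1,0,0,0.02,0,0,-0.0672],
    [1,0,0,0.02,0,0,-0.0672],
    [1,0,0,0.02,0,0,-0.0672],
    [1,0,0,0.02,0,0,-0.0672],
    [1,0,0,0.02,0,0,-0.0672],
    [1,0,0,0.02,0,0,-0.0672],
    [1,0,0,0.02,0,0,0],
    [1,0,0,0.02,0,0,0],
    [1,0,0,0.017,0,0,0],
    [1,0,0,0.0165,0,0,0],
    [1,0,0,0,0,0,0],
    [1,0,0,0,0,0,0]
  ]
}}

```text
time_s: 3.53
tcp_pos: [0.5965, 0.1529, 0.0516]
eef_rot: [180.0, -0.1, -143.6]
contact_force: [-0.0, -0.2, 0.2]
gripper_width: 0.0878
gripper_force: 0.0
```

Emit:
{"op": "apply_moves", "data": {
  "targets": [
    [0.3,0,0,0,0,0,0],
    [0.2,0,0,0,0,0,0],
    [0.2,0,0,0,0,0,0],
    [0.2,0,0,0,0,0,0],
    [0.2,0,0,0,0,0,0],
    [0.2,0,0,0,0,0,0],
    [0.2,0,0,0,0,0,0],
    [0.2,0,0,0,0,0,0]
  ],
  "newtons": 12
}}

```text
time_s: 4.2
tcp_pos: [0.5969, 0.1534, 0.0521]
eef_rot: [-180.0, 0.0, -143.7]
contact_force: [-0.4, 0.3, 0.6]
gripper_width: 0.0402
gripper_force: 0.0
```

Emit:
{"op": "apply_moves", "data": {
  "targets": [
    [0.2,0,0,0,0,0,0],
    [0.2,0,0,0,0,0,0],
    [0.2,0,0,0,0,0,0],
    [0.2,0,0,0,0,0,0],
    [0.2,0,0,0,0,0,0]
  ]
}}

```text
time_s: 4.62
tcp_pos: [0.5971, 0.153, 0.052]
eef_rot: [-180.0, -0.0, -143.7]
contact_force: [4.0, -3.7, -0.6]
gripper_width: 0.0278
gripper_force: 12.0
```

Emit:
{"op": "apply_moves", "data": {
  "targets": [
    [0.2,0,0,0,0,0,0.047],
    [0.2,0,0,0,0,0,0.047],
    [0.2,0,0,0,0,0,0.047],
    [0.2,0,0,0,0,0,0.047],
    [0.2,0,0,0,0,0,0.047],
    [0.2,0,0,0,0,0,0.047],
    [0.2,0,0,0,0,0,0.047],
    [0.2,0,0,0,0,0,0.047],
    [0.2,0,0,0,0,0,0],
    [0.2,0,0,0,0,0,0],
    [0.2,0,0,0,0,0,0]
  ]
}}

```text
time_s: 5.53
tcp_pos: [0.5972, 0.1527, 0.052]
eef_rot: [-180.0, 0.0, -177.6]
contact_force: [3.6, -6.6, -1.7]
gripper_width: 0.0276
gripper_force: 12.0
```

Run:
```python
from h import *
s=get_state();print(s)
```

```text
{'time_s': 5.5333, 'joints': array([ 3.24945785e+01,  2.56355294e+01, -1.97879865e+01,  5.23612205e-02,
       -4.45832936e+01, -1.20084973e+02]), 'qd': array([ 0.02782622, -0.0442929 ,  0.05816327, -0.02730707, -0.0308897 ,
        0.10498277]), 'joint_torque': array([ 4.01815519e+00, -5.81626618e+01,  2.18415678e+01,  3.66202176e+00,
       -3.72296842e-01,  1.41838653e-03]), 'tcp_pos': array([0.59720377, 0.15270689, 0.0520344 ]), 'eef_rot': array([-1.79964781e+02,  1.25197687e-02, -1.77553095e+02]), 'contact_force': array([ 3.57251363, -6.60569738, -1.7398983 ]), 'moment': array([-1.84316403, -1.52292808, -0.0273685 ]), 'gripper_force': 11.99932873249054, 'gripper_width': 0.027611150653559013}
```

Good. Now I'll open, lift straight up and check from above.

Emit:
{"op": "apply_moves", "data": {
  "targets": [
    [1,0,0,0,0,0,0],
    [1,0,0,0,0,0,0],
    [1,0,0,0,0,0,0],
    [1,0,0,0,0,0,0],
    [1,0,0,0,0,0,0],
    [1,0,0,-0.02,0,0,0],
    [1,0,0,-0.04,0,0,0],
    [1,0,0,-0.04,0,0,0],
    [1,0,0,-0.04,0,0,0],
    [1,0,0,-0.04,0,0,0],
    [1,-0.03,0,-0.02,0,0,0],
    [1,0.03,0,0,0,0,0],
    [1,0,0,0,0,0,0]
  ]
}}

```text
time_s: 6.62
tcp_pos: [0.5961, 0.154, 0.2528]
eef_rot: [179.9, 0.0, -177.6]
contact_force: [-0.7, -1.3, -0.5]
gripper_width: 0.0877
gripper_force: 0.0
```

Run:
```python
from m import *
c=snap('wrist');measure(c);save('w2',c['frame'][90:320,150:380],3)
plan([.52,-.21,.25],175)
```

```text
reds [([0.6604, 0.1561, 0.015], 104), ([0.7945, 0.2239, 0.015], 91)]
edge yaws [(np.float32(2.5488234), array([618.51575,  91.0447 ], dtype=float32)), (np.float32(2.5799572), array([613.6121 , 216.92216], dtype=float32))]
disc (595.7962036132812, 149.98654174804688) 50.025779724121094
ell ((595.2857666015625, 150.1351318359375), (95.84750366210938, 100.44347381591797), 168.89410400390625)
line mean [0.63384848 0.15530227] n 39 fit [9.9972200e-01 2.3577634e-02 6.3384851e+02 1.5530228e+02]
line yaw 7.631787142663049
stone top white 633 ((588.663818359375, 173.16619873046875), (80.37139129638672, 69.24280548095703), 37.58379364013672) dia [0.66039638 0.15608821 0.015     ]
axis->dia 0.065382193182408 5.224037556722288
t 6.6667 pose [0.5961 0.1536 0.2523] [ 1.7996e+02 -2.0000e-02 -1.7754e+02] shift [ 0.0917 -0.36    0.002 ] turn/90 [ 0.0004 -0.0002  0.0829] minrows 8.9
```

View pics/w2.png

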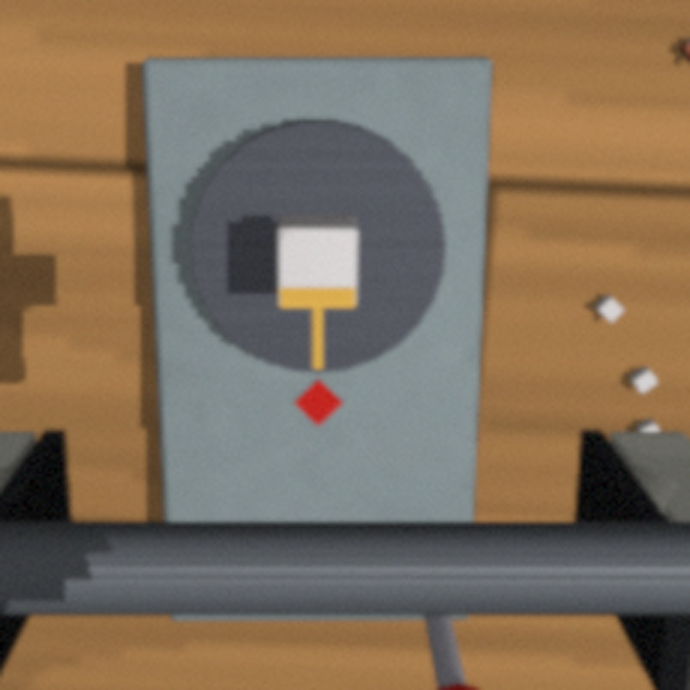

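The crop shows the brass line pointing straight at the diamond (318,400), so the stone is aligned and released. Next I'll move over the loupe and measure the collar height from the scene view.

Emit:
{"op": "apply_moves", "data": {
  "targets": [
    [1,0.01,-0.04,0,0,0,0],
    [1,0.01,-0.04,0,0,0,0],
    [1,0.01,-0.04,0,0,0,0],
    [1,0.01,-0.04,0,0,0,0],
    [1,0.01,-0.04,0,0,0,0],
    [1,0.01,-0.04,0,0,0,0],
    [1,0.01,-0.04,0,0,0,0],
    [1,0.01,-0.04,0,0,0,0],
    [1,0.01,-0.04,0,0,0,0],
    [1,0,0,0,0,0,0.04],
    [1,0,0,0,0,0,0.04],
    [1,0,0,0,0,0,0],
    [1,0,0,0,0,0,0]
  ]
}}

```text
time_s: 7.75
tcp_pos: [0.5222, -0.2103, 0.2519]
eef_rot: [180.0, -0.0, 175.4]
contact_force: [-0.3, -0.4, -0.3]
gripper_width: 0.0875
gripper_force: 0.0
```

Run:
```python
from h import *
print(get_state()['tcp_pos'],get_state()['eef_rot'])
# collar
for n in('scene','top'):
    c=snap(n);f=c['frame'];hsv=cv2.cvtColor(f,cv2.COLOR_RGB2HSV).astype(int)
    red=((hsv[...,0]<8)|(hsv[...,0]>172))&(hsv[...,1]>150)&(hsv[...,2]>60)
    K=c['camera_matrix'];M=np.linalg.inv(c['T'])
    g=M[:3,:3]@np.array([.7296,.2042,.115])+M[:3,3];g=(K@g)[:2]/g[2]
    k,l,st,ce=cv2.connectedComponentsWithStats(red.astype(np.uint8))
    i=1+np.argmin(np.hypot(*(ce[1:]-g).T));uv=ce[i];print(n,g,uv,st[i])
    a=ray(c,uv,0.)[0];b=ray(c,uv,.2)[0];d=b-a
    t=((np.array([.7296,.2042])-a[:2])@d[:2])/(d[:2]@d[:2]);p=a+t*d;print('height',p)
    if n=='scene':
        for z in range(90,140,5):pass
        # rows of the collar's top and bottom edges along the post
        for e in((uv[0],st[i,1]-.5),(uv[0],st[i,1]+st[i,3]-.5)):
            a=ray(c,e,0.)[0];b=ray(c,e,.2)[0];d=b-a;t=((np.array([.7296,.2042])-a[:2])@d[:2])/(d[:2]@d[:2]);print(a+t*d)
c=snap('wrist');save('w3',c['frame'],1.5)
```

```text
[ 0.52216155 -0.21030629  0.25190943] [ 1.79997356e+02 -1.64277257e-02  1.75353149e+02]
scene [245.82944764 264.88100697] [245.86363636 264.        ] [242 260   9   8  44]
height [0.72947292 0.20427135 0.11836106]
[0.72920009 0.20442476 0.13533297]
[0.72968931 0.2041499  0.10490682]
top [198.68064251 139.55364809] [198.70833333 139.83333333] [195 136   7   7  24]
height [0.72925446 0.20460386 0.11183517]
```

View pics/w3.png

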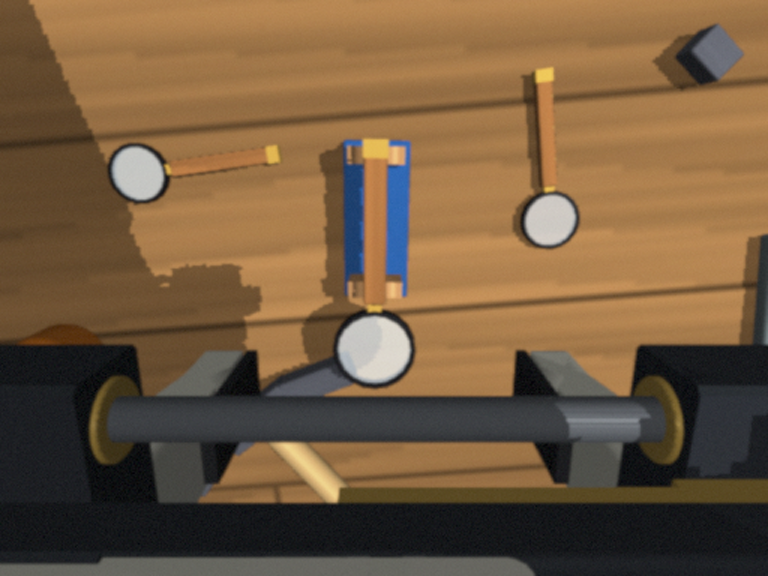

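The wrist view shows the loupe along a line from (375,140) to (375,347), with the rest at (378,218), the two smaller loupes to either side and the hammer head under the lens edge. I'll measure the loupe, then take one close look at the collar, because the coarse heights disagree (112 and 118 mm).

Run:
```python
from h import *
c=load('wrist');f=c['frame'];P=cloud(c);hsv=cv2.cvtColor(f,cv2.COLOR_RGB2HSV).astype(int);H,S,V=[hsv[...,i] for i in range(3)]
roi=np.zeros((384,512),bool);roi[85:262,215:285]=1
lens=roi&(S<60)&(V>130);lens[:200]=0
cs,_=cv2.findContours(lens.astype(np.uint8),cv2.RETR_EXTERNAL,cv2.CHAIN_APPROX_NONE);k=max(cs,key=cv2.contourArea)[:,0]
q=ray(c,k,.042)[:,:2]*1e3;print('lens',cv2.fitEllipse(q.astype(np.float32)))
han=(H>5)&(H<30)&(S>80)&roi&(P[...,2]>.041);han[205:]=0;han[:105]=0
L=[];Rr=[]
for v in range(108,188):
    u=np.nonzero(han[v,235:265])[0]+235
    if len(u)>5:L.append((u[0]-.5,v));Rr.append((u[-1]+.5,v))
for E in(L,Rr):
    q=ray(c,np.array(E),.049)[:,:2]*1e3;print('edge',cv2.fitLine(q.astype(np.float32),cv2.DIST_HUBER,0,.01,.01).ravel())
print('depth handle z',np.median(P[han][:,2]))
br=(H>18)&(H<30)&(S>120)&(V>150)&roi;br[110:]=0
print('tail end',ray(c,[[250,np.nonzero(br)[0].min()-.5]],.049))
bl=(H>100)&(H<125)&(S>120)&roi;print('rest',cv2.minAreaRect((ray(c,np.argwhere(bl)[:,::-1],.008)[:,:2]*1e3).astype(np.float32)))
plan([.68,.27,.25],-90)
```

```text
lens ((586.533935546875, -223.23187255859375), (52.11465072631836, 52.934574127197266), 3.7248036861419678)
edge [ 9.9577421e-01 -9.1835007e-02  4.8884979e+02 -2.2146637e+02]
edge [ 9.9507505e-01 -9.9124491e-02  4.8642200e+02 -2.0634644e+02]
depth handle z 0.04825726995040355
tail end [[ 0.43588747 -0.20917752  0.049     ]]
rest ((494.5645446777344, -214.54441833496094), (48.0164909362793, 116.55805969238281), 84.78752899169922)
t 7.9 pose [ 0.5225 -0.2097  0.252 ] [-180.    -0.   175.4] shift [-0.1185  0.4907  0.002 ] turn/90 [ 0.     -0.     -1.0511] minrows 13.2
```

Emit:
{"op": "apply_moves", "data": {
  "targets": [
    [1,-0.0099,0.04,0,0,0,0],
    [1,-0.0099,0.04,0,0,0,0],
    [1,-0.0099,0.04,0,0,0,0],
    [1,-0.0099,0.04,0,0,0,0],
    [1,-0.0099,0.04,0,0,0,0],
    [1,-0.0099,0.04,0,0,0,0],
    [1,-0.0099,0.04,0,0,0,0],
    [1,-0.0099,0.04,0,0,0,0],
    [1,-0.0099,0.04,0,0,0,0],
    [1,-0.0099,0.04,0,0,0,0],
    [1,-0.0099,0.04,0,0,0,0],
    [1,-0.0099,0.04,0,0,0,0]
  ]
}}

```text
time_s: 8.9
tcp_pos: [0.6804, 0.2613, 0.2521]
eef_rot: [-180.0, 0.0, 175.4]
contact_force: [1.5, -0.3, 0.5]
gripper_width: 0.0876
gripper_force: 0.0
```

Emit:
{"op": "apply_moves", "data": {
  "targets": [
    [1,0,0,0,0,0,-0.075],
    [1,0,0,0,0,0,-0.075],
    [1,0,0,0,0,0,-0.075],
    [1,0,0,0,0,0,-0.075],
    [1,0,0,0,0,0,-0.075],
    [1,0,0,0,0,0,-0.075],
    [1,0,0,0,0,0,-0.075],
    [1,0,0,0,0,0,-0.075],
    [1,0,0,0,0,0,-0.075],
    [1,0,0,0,0,0,-0.075],
    [1,0,0,0,0,0,-0.075],
    [1,0,0,0,0,0,-0.075],
    [1,0,0,0,0,0,-0.075],
    [1,0,0,0,0,0,-0.075],
    [1,0,0,0,0,0,0],
    [1,0,0,0,0,0,0]
  ]
}}

```text
time_s: 10.23
tcp_pos: [0.6802, 0.259, 0.2519]
eef_rot: [180.0, -0.0, -90.4]
contact_force: [-0.5, 0.8, 0.4]
gripper_width: 0.0874
gripper_force: 0.0
```

Run:
```python
from h import *
c=snap('wrist');f=c['frame'];P=cloud(c);save('w4',f,1.5)
hsv=cv2.cvtColor(f,cv2.COLOR_RGB2HSV).astype(int)
red=((hsv[...,0]<8)|(hsv[...,0]>172))&(hsv[...,1]>130)&(hsv[...,2]>50)
k,l,st,ce=cv2.connectedComponentsWithStats(red.astype(np.uint8))
for i in range(1,k):
    if st[i,4]>25:
        p=P[l==i];print(ce[i],st[i],np.median(p,0),np.percentile(p[:,2],[5,25,50,75,95]).round(4))
def med(x,y,r):
    m=np.hypot(P[...,0]-x,P[...,1]-y)<r;return np.median(P[m][:,2]),m.sum()
print('stone',med(.5967,.1533,.008),'base',med(.67,.19,.01),'post',P[np.hypot(P[...,0]-.7296,P[...,1]-.2042)<.006][:,2])
print(c['T'][:3,3]); plan([.5128,-.2161,.25],174.5)
```

```text
[275.03636364  75.67272727] [267  67  17  18 165] [0.6605118  0.15631594 0.01565898] [0.0143 0.0152 0.0157 0.0163 0.017 ]
[196.74703557 127.92687747] [180 114  31  31 506] [0.7260675  0.20278258 0.1251147 ] [0.1233 0.1246 0.1251 0.1256 0.1267]
[ 42.63157895 145.34210526] [ 38 142  11   8  38] [0.91554753 0.22720644 0.02540715] [0.0222 0.0247 0.0254 0.0263 0.0272]
[ 63.02777778 154.5       ] [ 58 152  11   6  36] [0.8944893  0.2372658  0.02538535] [0.0238 0.0251 0.0254 0.026  0.0266]
[224.02702703 260.72972973] [219 257  11   7  37] [0.71913188 0.36005139 0.04018682] [0.032  0.0377 0.0402 0.0412 0.0433]
[226.68965517 298.2183908 ] [217 295  18   9  87] [0.71582043 0.39969221 0.05373714] [0.0526 0.0532 0.0537 0.0546 0.0552]
stone (np.float64(0.05625314348029664), np.int64(242)) base (np.float64(0.014242517750707201), np.int64(272)) post [0.02268795 0.02266244 0.02330774 0.02308022 0.02265853 0.02136383
 0.02107589 0.02281313 0.04527696 0.03987566 0.0362477  0.03348356
 0.02762827 0.02419788 0.02242451 0.05944009 0.05350337 0.04827736
 0.04101856 0.03661101 0.02929213 0.02381162 0.02265
[... 2820 characters left out ...]
59
 0.14951356 0.14941476 0.14952207 0.1501518  0.14958462 0.14857832
 0.14186282 0.1352789  0.1284236  0.1246169  0.14951851 0.15016919
 0.14880067 0.14946934 0.14904811 0.15016918 0.15024299 0.14957411
 0.14996753 0.14849767 0.14745927 0.14283008 0.13656007 0.12441627
 0.12413836 0.15047029 0.1488499  0.14905522 0.14939399 0.14910892
 0.14878087 0.14943206 0.14864189 0.14940086 0.14490593 0.1244207
 0.12554662 0.12493187 0.14817628 0.1492445  0.14871146 0.14940295
 0.14886108 0.15019847 0.1484861  0.14844681]
[0.67973801 0.18762812 0.39034062]
t 10.2833 pose [0.6802 0.2589 0.2519] [179.99  -0.   -90.41] shift [0.4762 0.164  0.002 ] turn/90 [ 1.0000e-04 -2.0000e-04  1.0566e+00] minrows 13.3
```

View pics/w4.png

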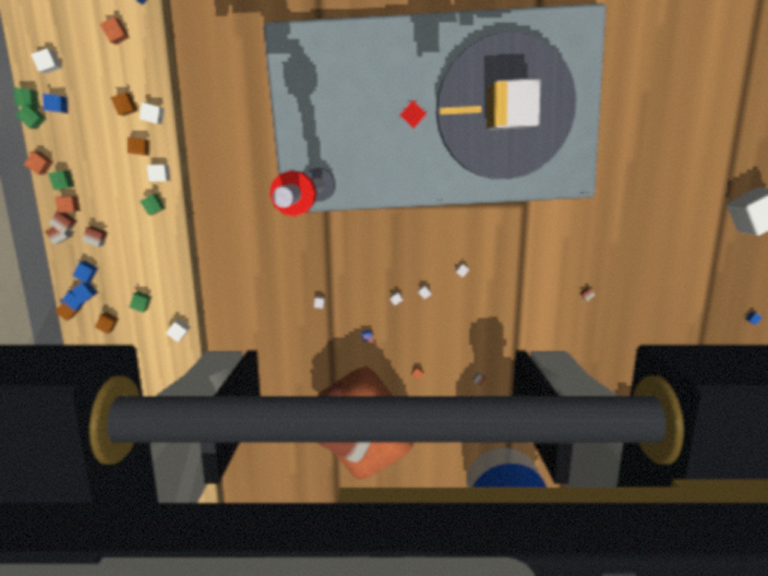

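The wrist view shows the red collar at (293,193) with its top at 0.1259 m after correcting against the post and stone tops. The collar centre is therefore at about 0.121 m. Now back to the loupe.

Emit:
{"op": "apply_moves", "data": {
  "targets": [
    [1,0,0,0,0,0,0.0755],
    [1,0,0,0,0,0,0.0755],
    [1,0,0,0,0,0,0.0755],
    [1,0,0,0,0,0,0.0755],
    [1,0,0,0,0,0,0.0755],
    [1,0,0,0,0,0,0.0755],
    [1,0,0,0,0,0,0.0755],
    [1,0,0,0,0,0,0.0755],
    [1,0,0,0,0,0,0.0755],
    [1,0,0,0,0,0,0.0755],
    [1,0,0,0,0,0,0.0755],
    [1,0,0,0,0,0,0.0755],
    [1,0,0,0,0,0,0.0755],
    [1,0,0,0,0,0,0.0755]
  ]
}}

```text
time_s: 11.45
tcp_pos: [0.6803, 0.2586, 0.252]
eef_rot: [-180.0, -0.0, 174.1]
contact_force: [-0.4, 0.6, -0.3]
gripper_width: 0.0875
gripper_force: 0.0
```

Emit:
{"op": "apply_moves", "data": {
  "targets": [
    [1,0.0093,-0.0376,0,0,0,0],
    [1,0.0093,-0.0376,0,0,0,0],
    [1,0.0093,-0.0376,0,0,0,0],
    [1,0.0093,-0.0376,0,0,0,0],
    [1,0.0093,-0.0376,0,0,0,0],
    [1,0.0093,-0.0376,0,0,0,0],
    [1,0.0093,-0.0376,0,0,0,0],
    [1,0.0093,-0.0376,0,0,0,0],
    [1,0.0093,-0.0376,0,0,0,0],
    [1,0.0093,-0.0376,0,0,0,0],
    [1,0.0093,-0.0376,0,0,0,0],
    [1,0.0093,-0.0376,0,0,0,0],
    [1,0.0093,-0.0376,0,0,0,0],
    [0.7,0,0,0,0,0,0],
    [0.7,0,0,0,0,0,0]
  ]
}}

```text
time_s: 12.7
tcp_pos: [0.5135, -0.2187, 0.2522]
eef_rot: [-180.0, 0.0, 174.3]
contact_force: [0.0, 0.6, 1.5]
gripper_width: 0.0795
gripper_force: 0.0
```

Run:
```python
from h import *
plan([.5128,-.2161,.043],174.5)
```

```text
t 12.7 pose [ 0.5135 -0.2187  0.2522] [-1.8000e+02  2.0000e-02  1.7428e+02] shift [0.001  0.0026 0.2092] turn/90 [-0.      0.0002 -0.0025] minrows 5.0
```

Emit:
{"op": "apply_moves", "data": {
  "targets": [
    [0.7,0.001,0.0026,0.03,0,0,-0.002],
    [0.7,0,0,0.03,0,0,0],
    [0.7,0,0,0.03,0,0,0],
    [0.7,0,0,0.03,0,0,0],
    [0.7,0,0,0.03,0,0,0],
    [0.7,0,0,0.02,0,0,0],
    [0.7,0,0,0.02,0,0,0],
    [0.7,0,0,0.01,0,0,0],
    [0.7,0,0,0.009,0,0,0],
    [0.7,0,0,0,0,0,0],
    [0.7,0,0,0,0,0,0]
  ]
}}

```text
time_s: 13.62
tcp_pos: [0.5141, -0.214, 0.0435]
eef_rot: [-180.0, 0.0, 174.8]
contact_force: [-1.0, 0.7, 0.5]
gripper_width: 0.061
gripper_force: 0.0
```

Emit:
{"op": "apply_moves", "data": {
  "targets": [
    [0,0,0,0,0,0,0],
    [0,0,0,0,0,0,0],
    [0,0,0,0,0,0,0],
    [0,0,0,0,0,0,0],
    [0,0,0,0,0,0,0],
    [0,0,0,0,0,0,0],
    [0,0,0,0,0,0,0],
    [0,0,0,0,0,0,0],
    [0,0,0,0,0,0,0],
    [0,0,0,0,0,0,0],
    [0,0,0,0,0,0,0],
    [0,0,0,0,0,0,0],
    [0,0,0,0,0,0,0],
    [0,0,0,0,0,0,0]
  ],
  "newtons": 30
}}

```text
time_s: 14.78
tcp_pos: [0.5136, -0.2144, 0.0432]
eef_rot: [-180.0, 0.0, 174.8]
contact_force: [-0.7, -2.0, 2.6]
gripper_width: 0.0159
gripper_force: 30.0
```

Emit:
{"op": "apply_moves", "data": {
  "targets": [
    [0,0,0,-0.005,0,0,0],
    [0,0,0,-0.01,0,0,0],
    [0,0,0,-0.02,0,0,0],
    [0,0,0,-0.02,0,0,0],
    [0,0,0,-0.025,0,0,0],
    [0,0,0,-0.025,0,0,0],
    [0,0,0,-0.025,0,0,0],
    [0,0,0,-0.025,0,0,0],
    [0,0,0,0,0,0,0],
    [0,0,0,0,0,0,0]
  ]
}}

```text
time_s: 15.62
tcp_pos: [0.5143, -0.2142, 0.2003]
eef_rot: [180.0, 0.2, 174.8]
contact_force: [-0.4, 0.2, -1.7]
gripper_width: 0.0155
gripper_force: 30.0
```

```bash
cat > lens.py <<'E'
from h import *
def lens(tag):
    c=snap('wrist');s=get_state();f=c['frame'];P=cloud(c);A=R.from_euler('xyz',s['eef_rot'],degrees=True)
    Q=A.inv().apply((P-s['tcp_pos']).reshape(-1,3)).reshape(P.shape)
    near=(c['range_z']>0)&(abs(Q[...,2])<.03)&(abs(Q[...,1])<.05)&(Q[...,0]>-.12)&(Q[...,0]<.1)
    p=Q[near];print(s['tcp_pos'],s['eef_rot'],near.sum())
    for x in np.arange(-.12,.1,.015):
        k=(p[:,0]>=x)&(p[:,0]<x+.015)
        if k.sum()>3:print(round(x+.0075,4),k.sum(),'z',np.percentile(p[k,2],[10,50,90]).round(4),'y',np.percentile(p[k,1],[2,50,98]).round(4))
    save(tag,f,1.5)
if __name__=='__main__':
    import sys;lens(sys.argv[1])
E
python3 lens.py w5
```

```text
[ 0.51345655 -0.21403525  0.19870179] [1.79964799e+02 7.02231120e-02 1.74797159e+02] 9564
-0.0225 772 z [-0.0073 -0.0065 -0.0057] y [-0.0071  0.0004  0.0083]
-0.0075 795 z [-0.0287 -0.0276 -0.0064] y [-0.011   0.0004  0.0121]
0.0075 2199 z [-0.0145 -0.0061  0.0084] y [-0.0169  0.0004  0.0182]
0.0225 1214 z [-0.0073 -0.0065 -0.0056] y [-0.007   0.0004  0.0081]
0.0375 1328 z [-0.0072 -0.0064 -0.0055] y [-0.0071  0.0004  0.0083]
0.0525 1440 z [-0.0073 -0.0064 -0.0055] y [-0.0073  0.0004  0.008 ]
0.0675 1677 z [-0.0077 -0.0068 -0.0059] y [-0.0077  0.0004  0.0082]
0.0825 139 z [-0.0078 -0.0068 -0.006 ] y [-0.0078  0.0004  0.0084]
```

View pics/w5.png

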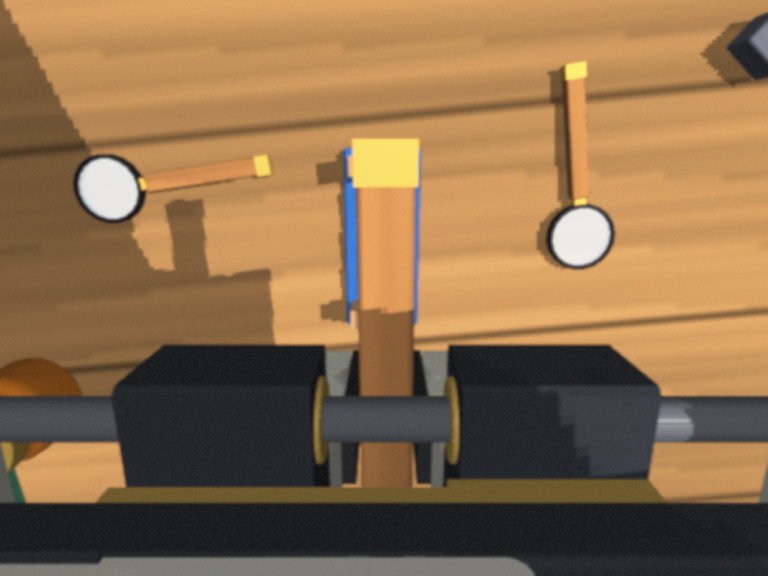

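The loupe is level in the grip: handle top z is constant along its length and its centre line is on the tool. Its tail is at (386,140) and the rest below it is empty. Next I'll carry it over the stone.

Run:
```python
from h import *
plan([.5242,.1599,.2],174.8)
```

```text
t 15.6667 pose [ 0.5135 -0.214   0.1987] [1.7996e+02 7.0000e-02 1.7480e+02] shift [ 0.0232  0.3734 -0.0011] turn/90 [ 0.0004  0.0008 -0.    ] minrows 9.0
```

Emit:
{"op": "apply_moves", "data": {
  "targets": [
    [0,0.0006,0.01,0,0,0,0],
    [0,0.0012,0.02,0,0,0,0],
    [0,0.0017,0.028,0,0,0,0],
    [0,0.0019,0.03,0,0,0,0],
    [0,0.0019,0.03,0,0,0,0],
    [0,0.0019,0.03,0,0,0,0],
    [0,0.0019,0.03,0,0,0,0],
    [0,0.0019,0.03,0,0,0,0],
    [0,0.0019,0.03,0,0,0,0],
    [0,0.0019,0.03,0,0,0,0],
    [0,0.0019,0.03,0,0,0,0],
    [0,0.0017,0.028,0,0,0,0],
    [0,0.0014,0.022,0,0,0,0],
    [0,0.001,0.016,0,0,0,0],
    [0,0.0003,0.0094,0,0,0,0],
    [0,0,0,0,0,0,0],
    [0,0,0,0,0,0,0],
    [0,0,0,0,0,0,0]
  ]
}}

```text
time_s: 17.17
tcp_pos: [0.5239, 0.159, 0.1975]
eef_rot: [-180.0, -0.1, 174.8]
contact_force: [0.3, -1.1, -1.9]
gripper_width: 0.0157
gripper_force: 30.0
```

Run:
```python
from h import *
plan([.5242,.1599,.121],174.8)
```

```text
t 17.1667 pose [0.5239 0.159  0.1975] [-1.7996e+02 -6.0000e-02  1.7479e+02] shift [-0.0003  0.001   0.0765] turn/90 [-0.0005 -0.0007 -0.0001] minrows 1.8
```

Emit:
{"op": "apply_moves", "data": {
  "targets": [
    [0,0,0.0005,0.005,0,0,0],
    [0,0,0.0005,0.008,0,0,0],
    [0,0,0,0.01,0,0,0],
    [0,0,0,0.01,0,0,0],
    [0,0,0,0.01,0,0,0],
    [0,0,0,0.01,0,0,0],
    [0,0,0,0.01,0,0,0],
    [0,0,0,0.008,0,0,0],
    [0,0,0,0.004,0,0,0],
    [0,0,0,0.001,0,0,0],
    [0,0,0,0,0,0,0],
    [0,0,0,0,0,0,0],
    [0,0,0,0,0,0,0],
    [0,0,0,0,0,0,0],
    [0,0,0,0,0,0,0],
    [0,0,0,0,0,0,0]
  ]
}}

```text
time_s: 18.5
tcp_pos: [0.5246, 0.1607, 0.1224]
eef_rot: [180.0, 0.0, 174.8]
contact_force: [-0.3, -0.3, -2.3]
gripper_width: 0.0158
gripper_force: 30.0
```

Run:
```python
from h import *
plan([.5242,.1599,.121],174.8)
for n in('top','scene'):
    c=snap(n);K=c['camera_matrix'];M=np.linalg.inv(c['T'])
    g=M[:3,:3]@np.array([.5967,.1533,.121])+M[:3,3];g=(K@g)[:2]/g[2];print(n,'expected lens px',g,g*1)
    u,v=g.round().astype(int);x0,y0=u-40,v-30;f=c['frame'][y0:v+30,x0:u+40]
    save(n+'2',f,5)
    hsv=cv2.cvtColor(f,cv2.COLOR_RGB2HSV);P=cloud(c)[y0:v+30,x0:u+40]
    # dark ring outline
    for nm,m in(('ring',f.max(-1)<70),('pale',(hsv[...,1]<60)&(f.min(-1)>110))):
        cs,_=cv2.findContours(m.astype(np.uint8),cv2.RETR_LIST,cv2.CHAIN_APPROX_NONE)
        for k in sorted(cs,key=cv2.contourArea)[-3:]:
            if len(k)>8:
                (e,ax,an)=cv2.fitEllipse(k);print(nm,np.array(e)+[x0,y0],ax,ray(c,np.array(e)+[x0,y0],.121))
a=cv2.imread('pics/top2.png');b=cv2.imread('pics/scene2.png');cv2.imwrite('pics/both.png',np.hstack([a,b]))
```

```text
t 18.5 pose [0.5246 0.1607 0.1224] [1.7998e+02 3.0000e-02 1.7481e+02] shift [ 0.0003 -0.0009  0.0014] turn/90 [0.0002 0.0003 0.0001] minrows 0.0
top expected lens px [213.03533554 179.0267603 ] [213.03533554 179.0267603 ]
ring [213.5997467  198.80998993] (7.402606964111328, 16.753063201904297) [[0.53107131 0.15044833 0.121     ]]
ring [204.36963272 194.38974762] (14.415884971618652, 26.026514053344727) [[0.5454585  0.18125598 0.121     ]]
ring [230.7646904  200.07748032] (15.446441650390625, 20.17194938659668) [[0.52734869 0.09358968 0.121     ]]
pale [215.96622849 164.08420467] (5.860958576202393, 6.206774711608887) [[0.6465931  0.14429452 0.121     ]]
pale [215.95043945 168.82634544] (34.093597412109375, 61.73652648925781) [[0.63075981 0.14411643 0.121     ]]
scene expected lens px [279.36215486 229.63002895] [279.36215486 229.63002895]
ring [313.86349487 221.01123619] (4.951691627502441, 5.776719093322754) [[0.49996279 0.17563494 0.121     ]]
ring [281.08707428 230.30090904] (16.311073303222656, 39.79368209838867) [[0.5942008  0.15770964 0.121     ]]
ring [306.53394318 210.35136795] (22.722715377807617, 36.59088134765625) [[0.49192384 0.13188259 0.121     ]]
pale [300.17329407 253.57489395] (11.248022079467773, 20.890621185302734) [[0.59854737 0.24891253 0.121     ]]
pale [251.69765568 254.42209625] (11.215690612792969, 23.734130859375) [[0.70271956 0.18765586 0.121     ]]
pale [279.50647736 229.14716911] (13.935295104980469, 19.45155143737793) [[0.59539566 0.1520426  0.121     ]]
```

View pics/both.png

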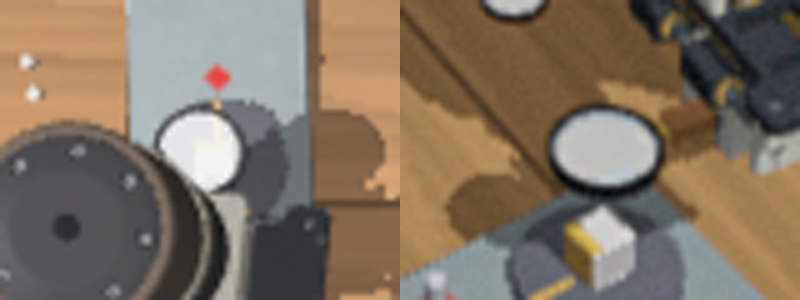

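The top and scene crops show the ring centred within about 2 mm over the stone at scene (279.5,229), level and clear of everything. I'll make a small trim down and sideways, then read the pose a few times.

Emit:
{"op": "apply_moves", "data": {
  "targets": [
    [0,0,-0.0005,0.0007,0,0,0],
    [0,0,0,0,0,0,0],
    [0,0,0,0,0,0,0],
    [0,0,0,0,0,0,0]
  ]
}}

```text
time_s: 18.93
tcp_pos: [0.5244, 0.1601, 0.1213]
eef_rot: [-180.0, -0.0, 174.8]
contact_force: [0.1, -0.4, -1.3]
gripper_width: 0.0159
gripper_force: 30.0
```

Emit:
{"op": "apply_moves", "data": {
  "targets": [
    [0,0,0,0,0,0,0],
    [0,0,0,0,0,0,0],
    [0,0,0,0,0,0,0],
    [0,0,0,0,0,0,0]
  ]
}}

```text
time_s: 19.27
tcp_pos: [0.5244, 0.1601, 0.1214]
eef_rot: [180.0, 0.0, 174.8]
contact_force: [1.1, 0.4, -1.1]
gripper_width: 0.0157
gripper_force: 30.0
```

Run:
```python
from h import *
Z=[]
for i in range(8):
    c=capture('wrist');s=get_state();P=cloud(c)
    A=R.from_euler('xyz',s['eef_rot'],degrees=True);Q=A.inv().apply((P-s['tcp_pos']).reshape(-1,3)).reshape(P.shape)
    m=(abs(Q[...,1])<.006)&(Q[...,0]>.03)&(Q[...,0]<.06)&(abs(Q[...,2])<.03);Z.append([*s['tcp_pos'],np.median(P[m][:,2]),np.abs(s['qd']).max()])
print(np.array(Z).round(4),np.mean(Z,0).round(4))
```

```text
[[0.5244 0.1602 0.1214 0.1265 0.05  ]
 [0.5244 0.1601 0.1214 0.1265 0.0755]
 [0.5244 0.1601 0.1214 0.1265 0.0766]
 [0.5244 0.1602 0.1214 0.1265 0.1144]
 [0.5244 0.1602 0.1214 0.1265 0.0653]
 [0.5244 0.1601 0.1214 0.1265 0.1015]
 [0.5244 0.1601 0.1214 0.1265 0.0918]
 [0.5244 0.1601 0.1214 0.1265 0.0682]] [0.5244 0.1601 0.1214 0.1265 0.0804]
```

Emit:
{"op": "apply_moves", "data": {
  "targets": [
    [0,0,0,-0.0006,0,0,0],
    [0,0,0,0,0,0,0],
    [0,0,0,0,0,0,0],
    [0,0,0,0,0,0,0],
    [0,0,0,0,0,0,0],
    [0,0,0,0,0,0,0]
  ]
}}

```text
time_s: 20.17
tcp_pos: [0.5244, 0.1601, 0.1219]
eef_rot: [180.0, -0.0, 174.8]
contact_force: [-0.9, 0.8, -0.4]
gripper_width: 0.0158
gripper_force: 30.0
```

```bash
python3 -c "
from h import *
s=get_state();print(s['tcp_pos'],s['eef_rot'],s['gripper_force']);print(close_job())"
```

```text
[0.52440878 0.16014655 0.12194857] [ 1.79998417e+02 -5.46441986e-04  1.74805813e+02] 29.98464345932007
the job is handed in; nothing more can be done
None
```

I turned the stone so its gilded side faces the red mark, released it, and handed the job in at about 20 s with the loupe held still and level, its lens within about 2 mm of centre over the stone and 1 mm of the collar height by my measurements (no verdict was returned).

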